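# Drop the ring blanks through the drop-bottom box

## Task

Two drop-bottom boxes stand on the bench. Release the latch of the one that holds the two brass rings by pulling its upright finger block straight out from the box, so that the floor swings down and the rings drop into the catch tray beneath; leave the box that holds the square bars shut.

Things in the scene. Friction and masses are not known exactly. Their poses are not given: they have to be found in the camera images.
- rings_box: the fixed steel drop-bottom box with the rings; left or right of its twin. Tray at its foot: x -110 to +90, y -80 to +80 mm, walls 32 mm high. Posts carry an open box, 100 x 90 mm inside, rim 190 mm high; floor 140 mm high, hinged at the +x edge, bolted at the -x edge. Origin on the bench under the box's middle; z up, -x to the latch side (roughly to the robot), y along the latched edge
- rings_block (a point): centre of its latch's dark steel finger block: 14 (box x) by 16 (y) by 32 mm high, 215 mm above the bench, at x = -80 mm, y = 0 of rings_box while latched (as at the start); axes as rings_box. Slides only along the box's -x, about 2 N friction, 32 mm to a stop; the floor drops after about 15 mm; no spring. Box wall 20 mm behind it; a 14 mm wide upright carries it from below
- ring_0: loose brass ring, 36 mm outside, 28 mm inside, 12 mm high, about 35 g, lying on the floor of rings_box at the start; origin at the middle of its underside
- ring_1: the other brass ring, the same as ring_0
- rings_floor (a joint): hinged floor of rings_box: 0 shut (as at the start), 1.57 rad hanging straight down; it falls by its own weight once the bolt is out
- bars_floor (a joint): hinged floor of the twin box, which holds two brass square bars (12 x 12 x 50 mm): 0 shut, grows as it opens; it must stay shut

How it is judged:
By the outcome, as a careful person would: the job done as asked, in the order asked, and still so for the second after the job is handed in, with the robot touching nothing.
It also fails if it takes over 29 s, if anything falls off the work surface, if the arm or the gripper's body presses on something with over 40 N, if the wrist force passes 120 N, or if a joint passes its speed limit or range.

## Robot

A 6-joint arm with a two-finger parallel gripper is mounted at the origin on a cart in front of the work surface, level with it; the furniture and walls round the work are solid. World frame = base frame: x ahead of the robot, y to its left, z up, the work surface at z = 0. Lengths are in m, angles in rad, forces in N, time in s.
With the tool pointing down it reaches from about 0.25 to 0.775 m from the base axis. Payload 4 kg.
Tool frame: the origin (TCP) lies at the very end of the fingers, on their centre line; the grasp point (between the pads) lies 19 mm behind it; z points along the fingers, y is the line along which they close (so a half turn about z gives the same grasp; the last joint's range is limited). The gripper opens to 94 mm and grips with 3 to 60 N. Pads are 16 mm wide; open, the fingers measure 119 mm over their backs; the gripper's body (75 mm by 177 mm) begins 78 mm behind the grasp point.
Start: joints at [-1.434, 0.087, 1.371, -0, 1.684, -0.103], TCP at [0.131, -0.534, 0.206] pointing down, gripper open.
Joint ranges: [-3.1, 3.1], [-0.76, 2.03], [0.27, 2.55], [-1.08, 4.22], [0.17, 2.65], [-2.57, 2.57]. Speed limits (rad/s): [2.79, 2.79, 3.14, 3.14, 3.14, 3.14].

## Interface

Orientations are given as [roll, pitch, yaw] about the fixed x, y, z axes, in that order (R = Rz(yaw) Ry(pitch) Rx(roll)).
In Python, from rig import r gives the robot as it stands.
- The arm moves only by the shell command python3 -m handwheel 'ROWS' [OPENING] [FORCE]. ROWS is JSON, a list of rows, each a list of 6 numbers: the shift along the world's x, y, z in cm, then the turn, a rotation vector about the world's x, y, z in degrees. In form: [[tx, ty, tz, ax, ay, az], ...]. A call has 1 to 20 rows; each row shifts and turns the commanded pose from where the row before left it; what a row does not reach is not made up. A row lasts 1/8 s, in which the tool goes at most 62.5 mm and 10.7 degrees, less where a joint would pass 70% of its speed; a pose out of reach is approached as far as the arm can. A call with a gripper value outside its range is refused whole. OPENING is the closure in counts, from 0 (fully open) to 255 (shut), set as the call begins (- or left out, the last holds). The fingers move at their own pace and stop on an object; FORCE is the grip in N (left out, the last holds). Time passes only in rows, so rows that do not move let the fingers close. It gives the time, the measured TCP pose, the force, the opening and the grip force at its end, in the units of the state.
- r.sense(): the state, without advancing time (a new reading comes with each control period).
- r.grab_frame(name): name is "scene" or "top" or "wrist"; returns the picture (384x512x3 uint8, red, green, blue); there is no depth.
- r.calibration(name): a dict with "camera_matrix" (3x3 intrinsics, pixels), "distortion" ([k1, k2, p1, p2, k3] as OpenCV has them; the pictures are not rectified), "R" (3x3) and "t" (3): a world point X has camera coordinates R X + t; the wrist camera has in their place "hand_eye" (4x4, takes a point from camera to tool coordinates, whose origin is the TCP and whose axes are the flange's). Camera axes: x right, y down, z forward; pixel columns grow to the right and rows downward; lengths in m; the calibration is good to about 2 mm. A picture is of the moment at which its call begins: read the wrist's pose just before it. calibration takes no time and is no camera call.
- r.close_job(): hands the job in; it is judged then, once.
The state is a dict: "t": time; "q": joint angles; "joint_vel": joint speeds; "joint_torque": joint torques, N m; "eef_pos": TCP position; "orientation": TCP orientation; "contact_force": force on the tool from outside, world axes, zero at the start; "ft_torque": the same for the moment, N m; "width": opening from 0.0 (shut) to 1.0 (fully open); "gripper_force": force on a finger pad.
Only numpy, scipy, OpenCV 4.12 (cv2) and the standard library are available. Lean on these libraries where they do the work, as an engineer would, in place of code of your own. Each camera call takes 0.05 s, during which the arm holds its last target. There are 200 camera calls.

## Working session

There is one attempt and no reset: what is moved stays moved. The work goes in short steps, Python scripts to look and compute and a shell command to move; the robot and the scene stay as the last step left them, time stands still between calls to the robot, and variables do not carry over. Pictures are saved under pics/ and viewed, at most 10 in all, crops included, and the job is handed in when it is done.

```bash
mkdir -p pics
python3 - <<'E'
from rig import r
import cv2
s=r.sense();print(s['t'],s['eef_pos'],s['orientation'])
for n in ("scene","top"):
    cv2.imwrite(f"pics/{n}0.png",r.grab_frame(n)[:,:,::-1]); c=r.calibration(n);print(n,c)
E
```

```text
0.0 [ 0.13055534 -0.53370879  0.20428065] [-3.13934897e+00 -2.05314589e-04  2.39834133e-01]
scene {'camera_matrix': array([[413.82268542,   0.        , 253.59616707],
       [  0.        , 413.82268542, 193.92383193],
       [  0.        ,   0.        ,   1.        ]]), 'distortion': array([0.00571027, 0.        , 0.        , 0.        , 0.        ]), 'R': array([[-0.69264697, -0.72121691,  0.009292  ],
       [-0.42842576,  0.40102216, -0.80971143],
       [ 0.58025128, -0.5648251 , -0.58675469]]), 't': array([0.40568567, 0.3867185 , 0.91766684])}
top {'camera_matrix': array([[401.26648159,   0.        , 261.15944672],
       [  0.        , 401.26648159, 190.46442522],
       [  0.        ,   0.        ,   1.        ]]), 'distortion': array([0.04710257, 0.        , 0.        , 0.        , 0.        ]), 'R': array([[ 0.00476033, -0.99992835, -0.01098348],
       [-0.99010766, -0.00317277, -0.14027383],
       [ 0.14022893,  0.01154258, -0.99005182]]), 't': array([-0.00524288,  0.61199925,  1.10874044])}
```

View pics/scene0.png

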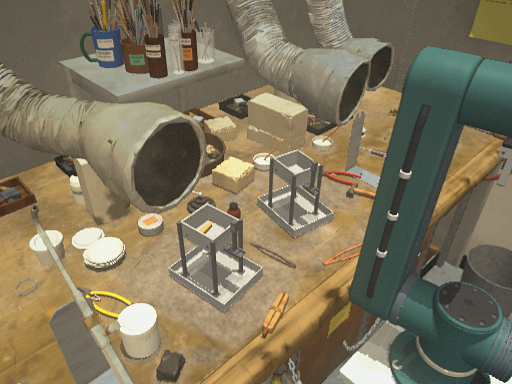

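View pics/top0.png

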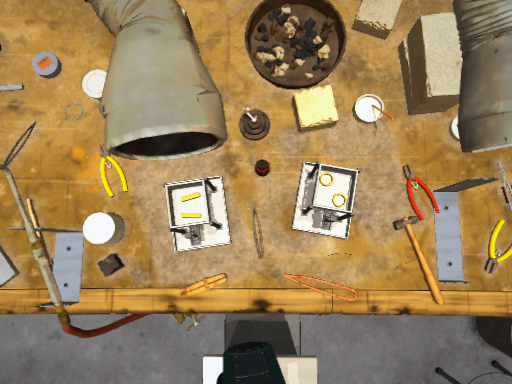

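The bars (yellow) lie in the left box (top image about 190,205). The rings lie in the right box (about 325,180 and 340,200), with its latch near (322,218) on the robot's side. I'll zoom in on that box in both views.

Run:
```python
import cv2,numpy as np
a=cv2.imread("pics/top0.png")[150:250,280:380]; b=cv2.imread("pics/scene0.png")[140:240,250:350]
cv2.imwrite("pics/zoom.png",np.hstack([cv2.resize(i,(400,400),interpolation=cv2.INTER_CUBIC) for i in (a,b)]))
```

```text
(no output)
```

View pics/zoom.png

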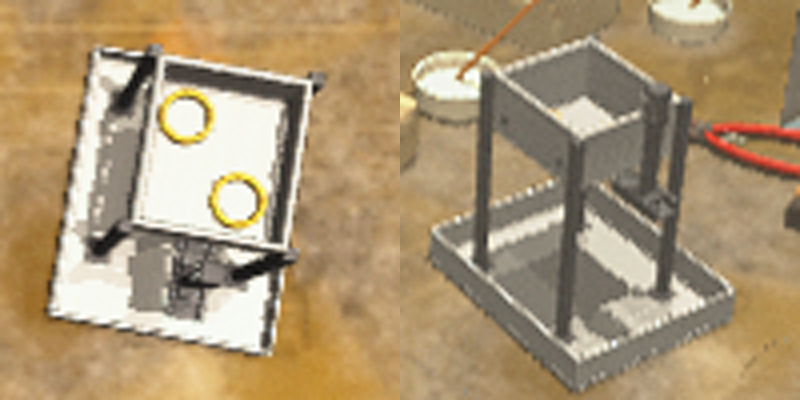

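The left half (top view ×4) shows the rings' box with rim corners near (160,55), (313,85), (292,252) and (135,225), and the latch near (200,275). The right half (scene view ×4) shows the finger block standing at (657,100), with rim corners at (487,70), (590,40) and (578,140). Next I'll triangulate these.

```bash
cat > h.py <<'E'
import cv2,numpy as np
from rig import r
C={n:r.calibration(n) for n in("scene","top")}
def ray(n,p):
    c=C[n];u=cv2.undistortPoints(np.array([[p]],float),c['camera_matrix'],c['distortion'])[0,0]
    d=c['R'].T@np.array([u[0],u[1],1]);return -c['R'].T@c['t'],d/np.linalg.norm(d)
def plane(n,p,z):
    o,d=ray(n,p);return o+d*(z-o[2])/d[2]
def tri(p,q):
    o,d=ray("top",p);o2,e=ray("scene",q)
    s=np.linalg.lstsq(np.c_[d,-e],o2-o,rcond=None)[0];a=o+s[0]*d;b=o2+s[1]*e
    return (a+b)/2,np.linalg.norm(a-b)
def proj(n,X):
    c=C[n];return cv2.projectPoints(np.array(X,float).reshape(-1,3),cv2.Rodrigues(c['R'])[0],c['t'],c['camera_matrix'],c['distortion'])[0][:,0]
T=lambda x,y:(280+x/4-.375,150+y/4-.375)
S=lambda x,y:(250+(x-400)/4-.375,140+y/4-.375)
E
python3 - <<'E'
from h import *
np.set_printoptions(precision=4,suppress=True)
tt=[(160,55),(313,83),(292,252),(135,225)];ss=[(487,70),(590,40),(685,100),(578,140)]
for a,b in zip(tt,ss): print(tri(T(*a),S(*b)),plane("top",T(*a),.19),plane("scene",S(*b),.19))
P=np.array([plane("top",T(*a),.19) for a in tt]);m=P.mean(0)
ax=P[0]+P[1]-P[2]-P[3];yaw=np.arctan2(ax[1],ax[0]);ay=P[0]+P[3]-P[1]-P[2]
print(m,yaw,np.arctan2(-ay[0],ay[1]))
# tray corners top rim z=.032, (+x+y),(-x+y),(-x-y)
K=[plane("top",T(*a),.032) for a in[(98,47),(50,315),(270,353)]];print(np.array(K))
Ks=[plane("scene",S(*a),.032) for a in[(430,245),(578,375),(733,290)]];print(np.array(Ks))
d=K[0]-K[1];y2=np.arctan2(d[1],d[0]);d=K[1]-K[2];print("yaw",y2,np.arctan2(-d[0],d[1]))
for p,K_ in(("top",K),("scene",Ks)):
    mid=(K_[0]+K_[2])/2; print(p,"origin",mid+.01*np.array([np.cos(y2),np.sin(y2),0]))
d=Ks[0]-Ks[1];e=Ks[1]-Ks[2];print(np.arctan2(d[1],d[0]),np.arctan2(-e[0],e[1]))
# block top
yaw=-.165
for z in(.231,.199):
    X=m+np.array([-.08*np.cos(yaw),-.08*np.sin(yaw),0]);X[2]=z
    print("pred block",X,(proj("top",X)-[280,150]+.375)*4,(proj("scene",X)-[250,140]+.375)*4+[400,0])
print("scene block top",plane("scene",S(657,88),.231))
E
```

```text
(array([ 0.6617, -0.1495,  0.1929]), np.float64(0.004605107898042021)) [ 0.6606 -0.1514  0.19  ] [ 0.6669 -0.1518  0.19  ]
(array([ 0.6434, -0.2462,  0.1895]), np.float64(0.0013201329151098786)) [ 0.6428 -0.2465  0.19  ] [ 0.6434 -0.2451  0.19  ]
(array([ 0.5365, -0.2312,  0.1884]), np.float64(0.0008430754382873189)) [ 0.5367 -0.2306  0.19  ] [ 0.5347 -0.2294  0.19  ]
(array([ 0.5546, -0.1336,  0.1873]), np.float64(0.0032787943229284867)) [ 0.553  -0.1343  0.19  ] [ 0.5532 -0.1293  0.19  ]
[ 0.5983 -0.1907  0.19  ] -0.15341247228921387 -0.1761754563398556
[[ 0.6999 -0.1278  0.032 ]
 [ 0.5045 -0.0916  0.032 ]
 [ 0.4786 -0.2472  0.032 ]]
[[ 0.685  -0.111   0.032 ]
 [ 0.4944 -0.079   0.032 ]
 [ 0.4778 -0.2451  0.032 ]]
yaw -0.18333333684702835 -0.16544722346102503
top origin [ 0.599  -0.1893  0.032 ]
scene origin [ 0.5912 -0.1799  0.032 ]
-0.1663432543420098 -0.09975875883931552
pred block [ 0.5193 -0.1776  0.231 ] [[217.419  274.8804]] [[662.2659  85.6827]]
pred block [ 0.5193 -0.1776  0.199 ] [[208.5799 278.6215]] [[658.0043 123.4097]]
scene block top [ 0.5199 -0.1723  0.231 ]
```

```bash
python3 -m handwheel '[[0,0,4,0,0,0],[0,0,5,0,0,0],[3.2,3,0.5,0,0,-2],[3.2,3,0,0,0,-2],[3.2,3,0,0,0,-2],[3.2,3,0,0,0,-2],[3.2,3,0,0,0,-2],[3.2,3,0,0,0,-2],[3.2,3,0,0,0,-2],[3.2,3,0,0,0,-2],[3.2,3,0,0,0,-2],[3.2,3,0,0,0,-2],[3.2,3,0,0,0,-2],[1.5,1.5,0,0,0,-1.2],[0,0,0,0,0,0],[0,0,0,0,0,0]]' 0 10
python3 - <<'E'
from rig import r
import cv2
s=r.sense();print(s['t'],s['eef_pos'],s['orientation'],s['contact_force'])
cv2.imwrite("pics/w1.png",r.grab_frame("wrist")[:,:,::-1]);print(r.calibration("wrist"))
E
```

```text
t: 2.1
eef_pos: [0.4971, -0.1898, 0.3002]
orientation: [3.141, 0.001, -0.165]
contact_force: [0.4, -1.2, 0.2]
width: 0.999
gripper_force: 0.0
2.1 [ 0.49706331 -0.18976837  0.30019077] [ 3.14122300e+00  9.54944822e-04 -1.65367131e-01] [ 0.44396729 -1.22870846  0.1954286 ]
{'camera_matrix': array([[281.20208848,   0.        , 257.61007456],
       [  0.        , 281.20208848, 189.59399669],
       [  0.        ,   0.        ,   1.        ]]), 'distortion': array([0.01345697, 0.        , 0.        , 0.        , 0.        ]), 'hand_eye': array([[-2.22211068e-04, -9.61698467e-01, -2.74109485e-01,
         8.08173618e-02],
       [ 9.99999943e-01, -2.82929309e-04,  1.81977021e-04,
         2.50118218e-05],
       [-2.52560630e-04, -2.74109429e-01,  9.61698475e-01,
        -1.78517199e-01],
       [ 0.00000000e+00,  0.00000000e+00,  0.00000000e+00,
         1.00000000e+00]])}
```

View pics/w1.png

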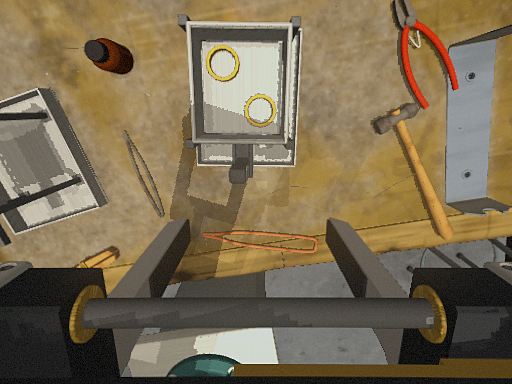

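The wrist view shows the rings in the box, with the rim square to the tool. The finger block stands at about (240,163), a little left of the tool line. I'll zoom in and take a second wrist view from a shifted place.

```bash
python3 -m handwheel '[[1,1,0,0,0,0],[1,1,0,0,0,0],[0,0,0,0,0,0]]'
python3 - <<'E'
from rig import r
import cv2,numpy as np
s=r.sense();print(s['t'],list(s['eef_pos']),list(s['orientation']))
b=r.grab_frame("wrist")[:,:,::-1];cv2.imwrite("pics/w2.png",b)
a=cv2.imread("pics/w1.png")
cv2.imwrite("pics/zw.png",np.hstack([cv2.resize(i,(400,600),interpolation=cv2.INTER_CUBIC) for i in(a[100:220,200:280],b[120:240,220:300])]))
E
```

```text
t: 2.52
eef_pos: [0.5183, -0.1685, 0.3003]
orientation: [-3.141, 0.0, -0.164]
contact_force: [-0.6, -0.2, -1.1]
width: 0.999
gripper_force: 0.0
2.525 [np.float64(0.5182509747287044), np.float64(-0.16850332061357384), np.float64(0.3002645106265966)] [np.float64(-3.141423826270758), np.float64(0.0003255502184749126), np.float64(-0.1636252805866385)]
```

View pics/zw.png

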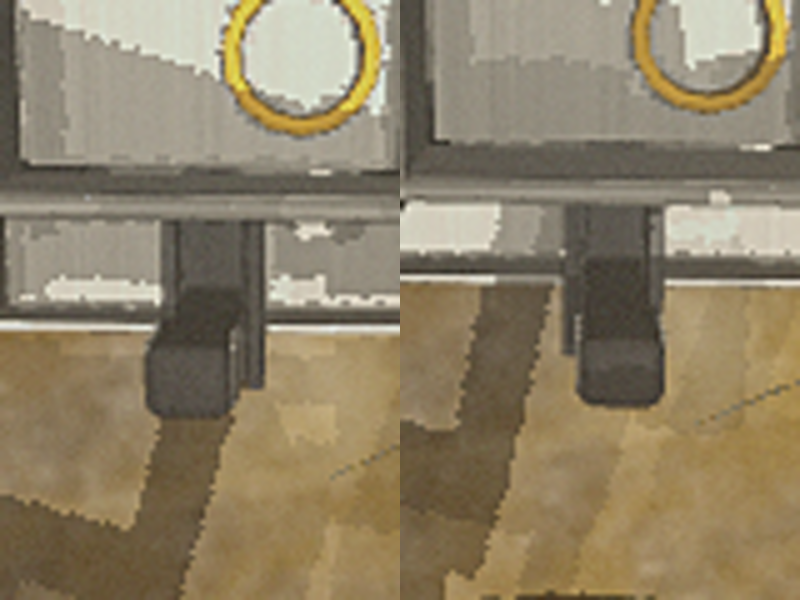

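Run:
```python
import numpy as np,cv2
from rig import r
from scipy.spatial.transform import Rotation as R
c=r.calibration("wrist");H=c['hand_eye']
def ray(p,rpy,u):
    W=R.from_euler('xyz',rpy).as_matrix();v=cv2.undistortPoints(np.array([[u]],float),c['camera_matrix'],c['distortion'])[0,0]
    return W@H[:3,3]+p, W@H[:3,:3]@np.r_[v,1]
A=ray([.49706,-.18977,.3002],[3.1412,.00095,-.16537],(237.4,175)); B=ray([.51825,-.1685,.30026],[-3.14142,.0003,-.1636],(263.8,193.8))
s=np.linalg.lstsq(np.c_[A[1],-B[1]],B[0]-A[0],rcond=None)[0];a=A[0]+s[0]*A[1];b=B[0]+s[1]*B[1]
print(a,b)
for o,d in(A,B): print(o+d*(.231-o[2])/d[2])
```

```text
[ 0.52299024 -0.17551199  0.22829258] [ 0.52260125 -0.17511287  0.22842033]
[ 0.52357378 -0.1758099   0.231     ]
[ 0.52337855 -0.17518104  0.231     ]
```

The block's top centre is at (0.523, -0.1755), z ≈ 0.23, which agrees with the other two views. I'll descend around it and grip.

```bash
python3 -m handwheel '[[0.2,-0.7,0,0,0,0],[0,0,-2.5,0,0,0],[0,0,-2.5,0,0,0],[0,0,-2.5,0,0,0],[0,0,-1.5,0,0,0],[0,0,-1,0,0,0],[0,0,0,0,0,0]]'
python3 -m handwheel '[[0,0,0,0,0,0],[0,0,0,0,0,0],[0,0,0,0,0,0],[0,0,0,0,0,0],[0,0,0,0,0,0],[0,0,0,0,0,0],[0,0,0,0,0,0],[0,0,0,0,0,0]]' 255 15
python3 - <<'E'
from rig import r
import cv2
cv2.imwrite("pics/w3.png",r.grab_frame("wrist")[:,:,::-1])
E
```

```text
t: 3.45
eef_pos: [0.5195, -0.1764, 0.2001]
orientation: [-3.142, 0.001, -0.165]
contact_force: [-1.2, -0.6, 0.8]
width: 0.998
gripper_force: 0.0
t: 4.45
eef_pos: [0.5198, -0.1756, 0.2005]
orientation: [-3.14, 0.0, -0.165]
contact_force: [1.5, 8.5, 0.4]
width: 0.19
gripper_force: 4.4
```

View pics/w3.png

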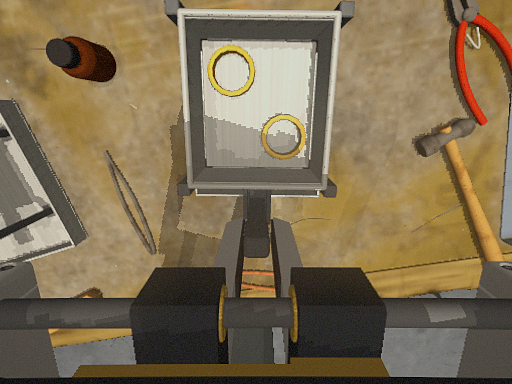

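The fingers straddle the block at about (257,240). The left finger touched first, so I'll shift about 1 mm in +y to finish the grip.

```bash
python3 -m handwheel '[[0,0.1,0,0,0,0],[0,0,0,0,0,0],[0,0,0,0,0,0]]'
```

```text
t: 4.88
eef_pos: [0.5198, -0.1748, 0.2005]
orientation: [-3.141, -0.0, -0.165]
contact_force: [1.7, 4.2, -0.7]
width: 0.168
gripper_force: 15.0
```

```bash
python3 -m handwheel '[[-0.5,0.09,0,0,0,0],[-0.5,0.08,0,0,0,0],[-0.5,0.08,0,0,0,0],[-0.5,0.08,0,0,0,0],[-0.5,0.08,0,0,0,0],[0,0,0,0,0,0],[0,0,0,0,0,0],[0,0,0,0,0,0],[0,0,0,0,0,0]]'
python3 - <<'E'
from rig import r
import cv2,numpy as np
a=r.grab_frame("wrist")[:,:,::-1];b=r.grab_frame("scene")[:,:,::-1][130:330,150:350]
cv2.imwrite("pics/p4.png",np.hstack([a[:384,128:384],cv2.resize(b,(384,384))]))
E
```

```text
t: 6.0
eef_pos: [0.4938, -0.1701, 0.2005]
orientation: [-3.14, 0.002, -0.165]
contact_force: [0.2, 5.6, -0.2]
width: 0.171
gripper_force: 15.0
```

View pics/p4.png

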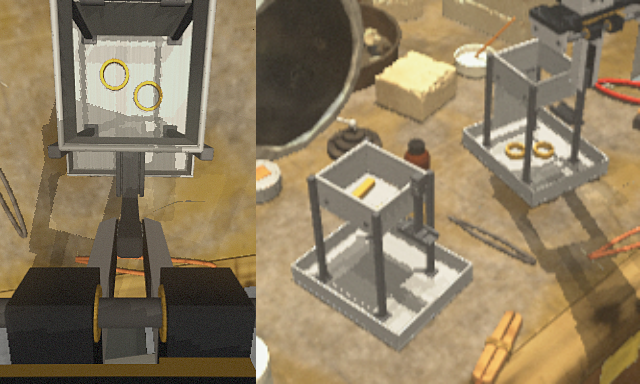

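The floor hangs open. Both rings lie in the tray (right panel, about 515,150 and 543,150), and the bars box is still shut. I'll let go and back off upward.

```bash
python3 -m handwheel '[[0,0,0,0,0,0],[0,0,0,0,0,0],[0,0,0,0,0,0],[0,0,0,0,0,0],[0,0,0,0,0,0],[0,0,1.5,0,0,0],[0,0,3,0,0,0],[0,0,4,0,0,0],[0,0,4,0,0,0],[-2,0,1,0,0,0],[-3,0,0,0,0,0],[0,0,0,0,0,0],[0,0,0,0,0,0]]' 0
python3 - <<'E'
from rig import r
import cv2,numpy as np
a=r.grab_frame("wrist")[:,:,::-1];b=r.grab_frame("scene")[:,:,::-1][130:330,150:350]
cv2.imwrite("pics/p5.png",np.hstack([a[:384,128:384],cv2.resize(b,(384,384))]))
E
```

```text
t: 7.72
eef_pos: [0.4451, -0.1712, 0.336]
orientation: [3.141, -0.001, -0.165]
contact_force: [0.8, -0.4, 0.1]
width: 1.0
gripper_force: 0.0
```

View pics/p5.png

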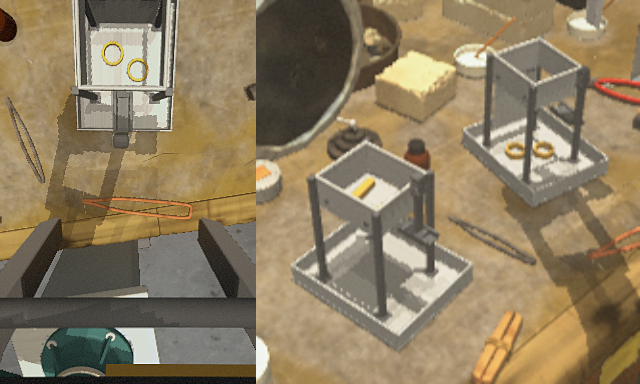

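The arm is clear of everything, both rings are in the tray and the bars box is shut, so I'm handing in.

```bash
python3 -c "
from rig import r
print(r.close_job())"
```

```text
the job is handed in; nothing more can be done
None
```

I pulled the rings box's latch out about 25 mm; its floor dropped, both rings lie in the catch tray, the bars box stayed shut, and I handed the job in at about 8 s with the arm clear (no verdict came back).

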